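# Close the mould and hold the warming box open at the mark

### The arm

A 6-joint arm with a two-finger parallel gripper is mounted at the origin on the work surface. World frame = base frame: x ahead of the robot, y to its left, z up, the work surface at z = 0. Lengths are in m, angles in rad, forces in N, time in s.
With the tool pointing down it reaches from about 0.375 to 0.975 m from the base axis. Payload 3.8 kg.
Tool frame: the origin (TCP) lies at the very end of the fingers, on their centre line; the grasp point (between the pads) lies 19 mm behind it (bot.pinch_z is the distance from the TCP to the grasp point, in m); x points along the fingers, y is the direction in which the jaws open and shut, and the axes are right-handed (so a half turn about x gives the same grasp; the last joint's range is limited). The gripper opens to 85 mm and grips with 20 to 120 N. Pads are 22 mm wide; open, the fingers measure 114 mm over their backs; the gripper's body (76 mm by 85 mm) begins 54 mm behind the grasp point. The pads swing forward as they close: fully open they stand 13 mm farther back than shut.
Start: joints at [-1.276, 0.264, 1.604, -0, 1.274, -0.037], TCP at [0.22, -0.638, 0.231] pointing down, gripper open.
Joint ranges: [-2.63, 2.63], [-0.94, 2.18], [0.31, 2.57], [-1.31, 4.45], [0, 2.66], [-2.55, 2.55]. Speed limits (rad/s): [2.57, 2.57, 3.14, 3.14, 3.14, 3.14].

### API

Orientations are given as a rotation vector (axis times angle).
In Python, from workcell import monitor, imaging, finish_job, bot gives the robot as it stands.
- The arm moves only by the tool jog_arm, never from a script. Its argument "rows" is a list of rows, each a list of 7 numbers: the shift along the tool's x, y, z in m, then the turn, a rotation vector about the tool's x, y, z in rad, then the opening in per cent of the stroke, from 0 (shut) to 100 (fully open). A call has 1 to 20 rows; each row is the pose to reach, as a shift and turn from the pose measured when the call began, along the tool's axes at that moment; what a row does not reach only later rows make up. A row lasts 1/10 s, in which the tool goes at most 50 mm and 8.59 degrees, less where a joint would pass 70% of its speed; a pose out of reach is approached as far as the arm can. A call with a gripper value outside its range is refused whole. The fingers move at their own pace and stop on an object; "force" is the grip in N (left out, the last holds). Time passes only in rows, so rows that repeat a pose let the fingers close. It gives the time, the measured TCP pose, the force and the opening at its end, in the units of the state.
- monitor.read_state(): the state, without advancing time (a new reading comes with each control period).
- imaging.read_camera(name): name is "side" or "top"; returns the picture (400x640x3 uint8, blue, green, red); there is no depth.
- imaging.camera_params(name): a dict with "fx", "fy", "cx", "cy" (pixels), "k1" (the pictures are not rectified: a ray, as slopes to the right and down, at radius r is drawn at 1 + k1 r^2 times it, then the intrinsics apply), "T" (4x4, takes a point from camera to world coordinates). Camera axes: x right, y down, z forward; pixel columns grow to the right and rows downward; lengths in m; the calibration is good to about 2 mm. A picture is of the moment at which its call begins. camera_params takes no time and is no camera call.
- finish_job(): hands the job in, once; it reports no verdict.
The state is a dict: "time": time; "q": joint angles; "joint_vel": joint speeds; "joint_torque": joint torques, N m; "tool_pos": TCP position; "tcp_rot": TCP orientation; "wrist_force": force on the tool from outside, world axes, zero at the start; "torque": the same for the moment, N m; "width": opening from 0.0 (shut) to 1.0 (fully open).
Only numpy, scipy, OpenCV 4.12 (cv2) and the standard library are available. Lean on these libraries where they do the work, as an engineer would, in place of code of your own. Each camera call takes 0.05 s, during which the arm holds its last target. There are 200 camera calls.

### The job

Set the upper half of the casting mould (the plate with the square post) squarely on top of the lower half, edges flush all round, and let go of it. Then lift the sprung lid of the warming box by its bar until it lies parallel to the thin steel indicator arm at the box's side, and keep holding it there for your workmate to load the mould: the program finishes while the fingers hold the lid at that angle. Do not push the indicator arm or disturb the other things on the bench.

Things in the scene. Friction and masses are not known exactly. Their poses are not given: they have to be found in the camera images.
- mould_top: upper half of the casting mould: aluminium plate 84 (x) x 60 (y) x 18 mm with a square grip post, 28 x 28 mm, standing 28 mm up from the middle of its top (overall height 46 mm), post sides parallel to the plate's; 0.2 to 0.4 kg, loose. Origin: centre of the underside; z up
- mould_base: lower half of the casting mould: plain aluminium block 84 (x) x 60 (y) x 36 mm, two dark grooves round it and no post, loose on the bench, about 0.5 kg. Origin: centre of the underside; z up. The upper half fits either way round (half turn)
- box: warming box, fixed to the bench: grey steel, 200 (x) x 220 (y) x 100 mm high without the lid, 110 mm with it. Origin: centre of the underside; front (-x of the box, the side with the small dial) towards the robot, lid hinged along the far (+x) top edge, the hinge axis being the box's y axis through lid_hinge
- lid_hinge (a point): point on the lid's hinge axis, in the middle of the box's width; 100 mm in +x and 100 mm up from the box's origin; axes as the box
- lid_handle (a point): centre of the lid's grip bar: black, round, 16 mm thick, 52 mm long, parallel to the hinge (y), on two 8 mm stalks 20 mm either side of its middle. Lid shut: 180 mm in front of the hinge axis (-x), 46 mm above it, 36 mm above the lid's top; axes as the lid. Pinch it from above, by its flat ends or across the bar between the stalks; it turns in the fingers as the lid swings
- lid (a joint): opening angle of the lid, rad: 0 shut, up to 1.3. A spring hinge pulls it shut (torque 0.6 N m/rad x (angle + 0.7 rad), plus the lid's weight of 0.25 kg): about 4 to 6 N to carry at the bar; let go, it snaps shut
- indicator (a joint): angle of the indicator arm, rad, in the same sense as the lid's angle and about the same axis: 0 level, parallel to the shut lid; the lid is at the mark when both are equal. It was set beforehand, between 0.45 and 0.85, and stays by friction
- indicator_tip (a point): centre of the round end (22 mm) of the thin dark steel indicator arm, 140 mm from the hinge axis, standing up along the box's -y side, 125 mm from the box's middle; axes as the arm: its x runs along the arm
- bur_block: stepped wooden block 60 x 100 x 42 mm stuck with small burs and wheels (about 66 mm high with them); origin under its middle
- tape: roll of paper tape lying flat, 90 mm across, 22 mm high; origin under its middle
- jar: small closed glass jar, 56 mm across, 65 mm high; origin under its middle
- puck: small round wooden polishing puck, 36 mm across, 18 mm high; origin under its middle
- bowl: small steel bowl, 80 mm across, 35 mm high; origin under its middle
- hammer: hammer lying on the bench
- bench_pin: small stepped wooden block, 70 x 50 x 28 mm, with a tongue; origin under its middle
There are look-alikes about, which are no part of the job. What is shaped like the mould_top but purple is not meant. Leave any blue look-alike of the mould_base alone.

How it is judged:
By the outcome, as a careful person would: the job done as asked, in the order asked, and still so for the second after the job is handed in, while the arm keeps its last pose, push and grip.
It also fails if it takes over 59 s, if anything falls off the work surface, if the arm or the gripper's body presses on something with over 40 N, if the wrist force passes 120 N, or if a joint passes its speed limit or range.

## Working session

There is one attempt and no reset: what is moved stays moved. The work goes in short steps, Python scripts to look and compute and a tool call to move; the robot and the scene stay as the last step left them, time stands still between calls to the robot, and variables do not carry over. Pictures are saved under pics/ and viewed, about 8 in all and at most 12, crops included, and the job is handed in when it is done.

Besides the shell and the picture viewer there is one more tool, called after "Request:" as name([rows], argument=value, ...), one row to a line, values as JSON. jog_arm: Moves the arm, as the interface text tells. Its arguments: {"type":"object","properties":{"rows":{"type":"array","items":{"type":"array","items":{"type":"number"}}},"force":{"type":"number"}},"required":["rows"]}

```bash
ls; mkdir -p pics
cat > h.py <<'E'
import numpy as np,cv2
from workcell import monitor,imaging,bot
from scipy.spatial.transform import Rotation as R
def cam(n):
    p=imaging.camera_params(n);return p,np.array(p["T"])
def ray(n,u,v):
    p,T=cam(n);K=np.array([[p["fx"],0,p["cx"]],[0,p["fy"],p["cy"]],[0,0,1.]])
    a=cv2.undistortPoints(np.array([[[u,v]]],float),K,np.array([p["k1"],0,0,0,0.]),None,None,None,(3,100,1e-12)) if False else cv2.undistortPoints(np.array([[[u,v]]],float),K,np.array([p["k1"],0,0,0,0.]))
    d=T[:3,:3]@np.array([a[0,0,0],a[0,0,1],1]);return T[:3,3],d/np.linalg.norm(d)
def onz(n,u,v,z):
    o,d=ray(n,u,v);return o+d*(z-o[2])/d[2]
def tri(u1,v1,u2,v2,a="top",b="side"):
    o,d=ray(a,u1,v1);p,e=ray(b,u2,v2)
    s=np.linalg.lstsq(np.c_[d,-e],p-o,rcond=None)[0];x=o+s[0]*d;y=p+s[1]*e
    return (x+y)/2,np.linalg.norm(x-y)
def proj(n,X):
    p,T=cam(n);c=T[:3,:3].T@(np.array(X)-T[:3,3]);x,y=c[0]/c[2],c[1]/c[2];f=1+p["k1"]*(x*x+y*y)
    return np.array([p["fx"]*x*f+p["cx"],p["fy"]*y*f+p["cy"]])
E
python3 - <<'E'
from h import *
np.set_printoptions(precision=4,suppress=True)
for n in("top","side"):
    cv2.imwrite(f"pics/{n}0.png",imaging.read_camera(n));p,T=cam(n);print(n,p["fx"],p["cx"],p["cy"],p["k1"]);print(T)
print(monitor.read_state());print(bot.pinch_z,dir(bot))
E
```

```text
pics
top 429.44019191289436 318.81319241996846 204.70448779570842 -0.0018590974446448414
[[-0.0084 -0.9927  0.1204  0.434 ]
 [-1.      0.009   0.0043  0.0282]
 [-0.0053 -0.1204 -0.9927  1.297 ]
 [ 0.      0.      0.      1.    ]]
side 487.10220379425965 314.6136380097022 198.01692001706994 -0.05668827276598605
[[-0.8287 -0.2767  0.4865 -0.196 ]
 [-0.5595  0.4326 -0.707   1.1195]
 [-0.0149 -0.8581 -0.5133  0.9028]
 [ 0.      0.      0.      1.    ]]
{'time': 0.1, 'q': array([-1.2759,  0.2647,  1.6053, -0.    ,  1.2737, -0.0369]), 'joint_vel': array([ 0.002 , -0.0006, -0.0027,  0.0014, -0.0008,  0.0021]), 'joint_torque': array([ -0.0002, -51.6707, -36.859 ,  -0.0001,   0.0063,  -0.    ]), 'tool_pos': array([ 0.2197, -0.6375,  0.2301]), 'tcp_rot': array([ 2.0422,  0.3441, -2.0428]), 'wrist_force': array([ 0.6397, -0.1176,  0.3253]), 'torque': array([-0.0031,  0.0197,  0.0165]), 'width': 0.9986988082722701}
0.0187 ['MotionError', '__class__', '__delattr__', '__dict__', '__dir__', '__doc__', '__eq__', '__format__', '__ge__', '__getattribute__', '__getstate__', '__gt__', '__hash__', '__init__', '__init_subclass__', '__le__', '__lt__', '__module__', '__ne__', '__new__', '__reduce__', '__reduce_ex__', '__repr__', '__setattr__', '__sizeof__', '__str__', '__subclasshook__', '__weakref__', 'pinch_z']
```

View pics/top0.png

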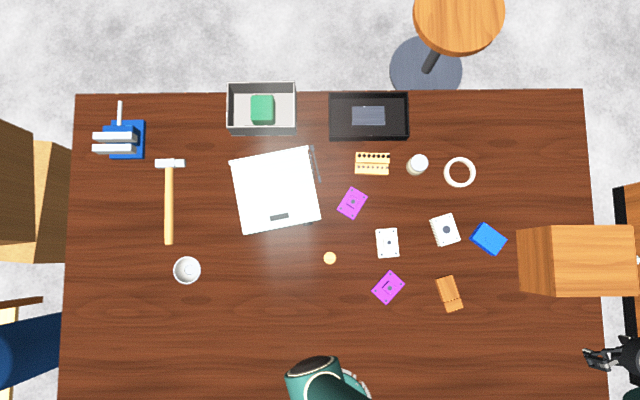

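View pics/side0.png

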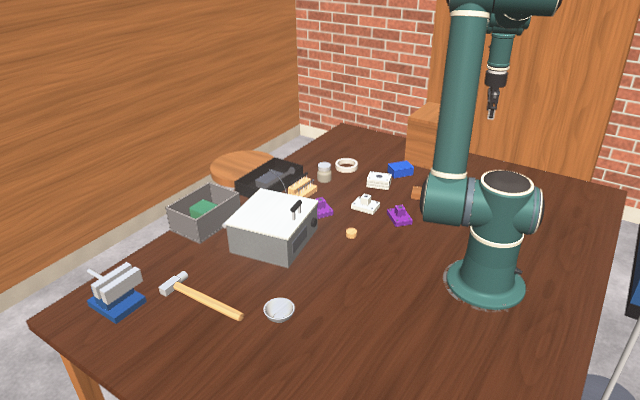

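The top view shows the box at about (275,190), two purple look-alikes at (352,203) and (388,288), a blue block at (489,239), and white parts at (387,243) and (445,230). The indicator arm is near (315,163). I'll zoom in next.

Run:
```python
import cv2,numpy as np
t=cv2.imread("pics/top0.png");s=cv2.imread("pics/side0.png")
a=cv2.resize(t[195:275,360:480],None,fx=6,fy=6,interpolation=cv2.INTER_CUBIC)[:480,:720]
cv2.imwrite("pics/c1.png",a)
b=cv2.resize(s[155:265,220:400],None,fx=4.4,fy=4.4,interpolation=cv2.INTER_CUBIC)
cv2.imwrite("pics/c2.png",b)
```

```text
(no output)
```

View pics/c1.png

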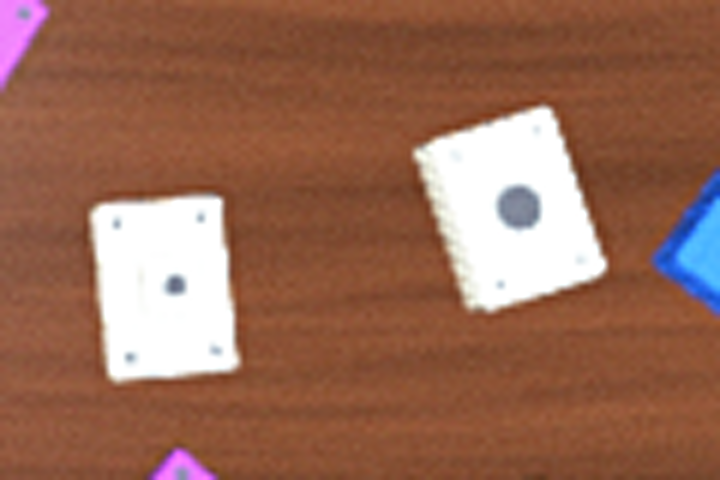

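View pics/c2.png

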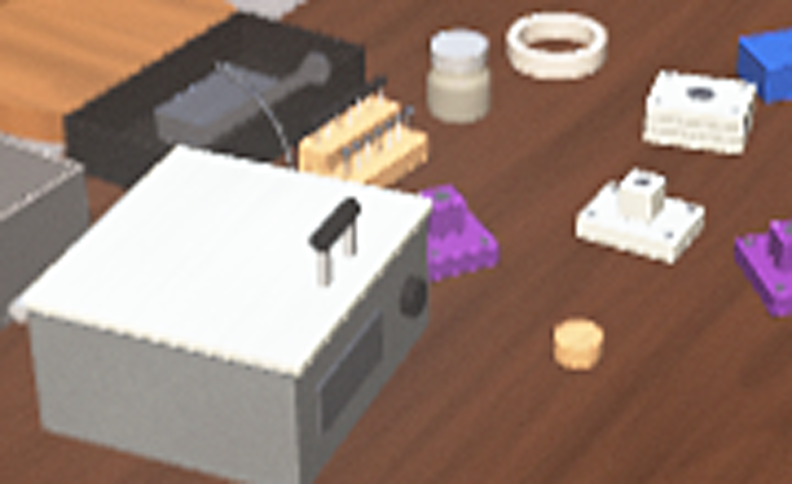

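The white part at (387,243) has the post, so it is mould_top. The grooved white block at (445,230) is mould_base. In the side view the indicator's round end is near (292,171) and the lid bar near (296,207).

```bash
cat > m.py <<'E'
from h import *
np.set_printoptions(precision=4,suppress=True)
def avg(n,k=4): return np.mean([imaging.read_camera(n).astype(float) for _ in range(k)],0)
def dot(g,u,v,r=3):
    # darkness-weighted centroid round (u,v)
    for _ in range(5):
        x0,y0=int(round(u)),int(round(v));w=g[y0-r:y0+r+1,x0-r:x0+r+1];d=np.clip(np.percentile(w,70)-w-8,0,None)
        Y,X=np.mgrid[y0-r:y0+r+1,x0-r:x0+r+1]
        if d.sum()<1: return None
        u,v=(d*X).sum()/d.sum(),(d*Y).sum()/d.sum()
    return u,v
def quad(mask):
    c=max(cv2.findContours(mask,cv2.RETR_EXTERNAL,cv2.CHAIN_APPROX_NONE)[0],key=cv2.contourArea)
    return c
E
python3 - <<'E'
from m import *
t=avg("top");s=avg("side");np.save("t0.npy",t);np.save("s0.npy",s)
g=t.mean(2)
f=lambda x,y:(360+(x+.5)/6-.5,195+(y+.5)/6-.5)
def box4(P): # P ordered cyc; centre & long-axis yaw
    return
for name,D,z,C,zc in(("top",[(117,223),(201,217),(216,350),(130,357)],.018,(175,285),.046),("base",[(457,155),(537,130),(581,260),(501,285)],.036,(519,207),.036)):
    P=[]
    for d in D:
        q=dot(g,*f(*d),r=2); P.append(onz("top",*q,z)); 
    P=np.array(P);e=(P[0]+P[1]-P[2]-P[3])/2;w=(P[0]+P[3]-P[1]-P[2])/2
    print(name,"ctr",P.mean(0),"long",np.linalg.norm(e),np.degrees(np.arctan2(e[1],e[0])),"short",np.linalg.norm(w),np.degrees(np.arctan2(w[1],w[0]))-90)
    q=dot(g,*f(*C),r=5 if name=="base" else 3);print(" circle",onz("top",*q,zc),q)
# white masks on upscaled
hsv=cv2.cvtColor(t.astype(np.uint8),cv2.COLOR_BGR2HSV)
m=((hsv[...,1]<60)&(hsv[...,2]>140)).astype(np.uint8)
n,l,st,c=cv2.connectedComponentsWithStats(m)
for i in range(1,n):
    if st[i,4]>100: 
        cc=cv2.findContours((l==i).astype(np.uint8),0,1)[0][0];print(st[i],cv2.minAreaRect(cc))
E
```

```text
top ctr [ 0.4747 -0.1681  0.018 ] long 0.06622023076865632 4.656083700439756 short 0.04195157744680839 4.0932243241111195
 circle [ 0.4747 -0.1684  0.046 ] (np.float64(388.7598749891484), np.float64(242.07327024915358))
base ctr [ 0.5114 -0.3386  0.036 ] long 0.06644301488784485 16.336834500911777 short 0.04153205850648541 17.107832367123777
 circle [ 0.5115 -0.339   0.036 ] (np.float64(446.05514910684445), np.float64(229.09885988041745))
[    0     0   640   242 71327] ((319.5, 120.5), (241.0, 639.0), 90.0)
[117 100   6  26 117] ((119.02770233154297, 112.50154113769531), (4.770421504974365, 25.072450637817383), 3.1798300743103027)
[352 106  33  19 600] ((368.0, 115.0), (18.0, 32.0), 90.0)
[ 92 132  44  10 395] ((113.5, 136.5), (9.0, 43.0), 90.0)
[ 91 143  45  11 402] ((113.0, 148.0), (10.0, 44.0), 90.0)
[407 154  22  21 346] ((417.25006103515625, 164.25003051757812), (17.677669525146484, 22.62741470336914), 45.0)
[356 157  33   6 136] ((372.0, 159.5), (5.0, 32.0), 90.0)
[444 157  32  30 406] ((459.5, 171.5), (29.0, 31.0), 90.0)
[154 158  31  11 283] ((169.12896728515625, 162.7081604
[... 602 characters left out ...]
2, 291.1556701660156), (64.45155334472656, 58.577980041503906), 2.009553909301758)
[ 601  297   24   52 1013] ((612.9287109375, 321.68011474609375), (51.241416931152344, 21.310884475708008), 85.03025817871094)
[  0 308  15  16 203] ((7.0, 315.5), (15.0, 14.0), 90.0)
[287 361  45  16 104] ((309.7797546386719, 369.7940368652344), (6.070375919342041, 45.606224060058594), 74.40719604492188)
[604 360  34  40 734] ((620.9735717773438, 379.1252136230469), (39.60853958129883, 29.631502151489258), 81.38435363769531)
[  12  367   47   33 1057] ((35.0, 383.0), (46.0, 32.0), 0.0)
[303 371  38  29 190] ((317.69708251953125, 381.73822021484375), (17.640193939208984, 41.64619827270508), 57.528804779052734)
```

Run:
```python
import cv2,numpy as np
t=np.load("t0.npy").astype(np.uint8);s=np.load("s0.npy").astype(np.uint8)
a=cv2.resize(t[135:245,220:340],None,fx=5,fy=5,interpolation=cv2.INTER_CUBIC)
a=cv2.resize(t[140:240,225:330],(525,500),interpolation=cv2.INTER_CUBIC)
b=cv2.resize(s[160:200,250:305],(550//2*1,400//2),interpolation=cv2.INTER_CUBIC)
o=np.zeros((500,800,3),np.uint8);o[:,:525]=a;o[:200,525:]=b
b=cv2.resize(t[140:190,300:330],(165,275),interpolation=cv2.INTER_CUBIC);o[210:485,525:690]=b
cv2.imwrite("pics/c3.png",o)
```

```text
(no output)
```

View pics/c3.png

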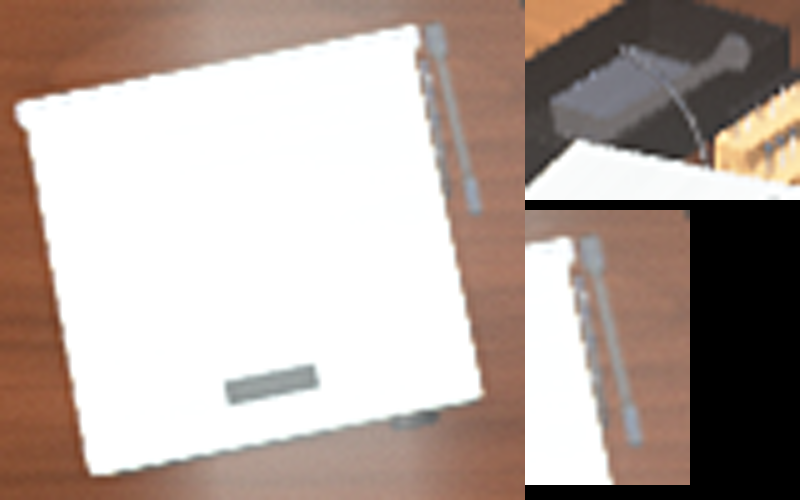

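mould_top's dots and its post circle agree within 0.5 mm, and so do mould_base's. In the crop the bar is centred near top pixel (279.5,217), the indicator's pivot disc near (312,148) and its tip near (319,179). The side view puts the tip at (292,170.4).

Run:
```python
from m import *
t=np.load("t0.npy");s=np.load("s0.npy");g=t.mean(2)
# lid edges: sub-pixel 50% crossing along scan lines
def cross(line,lvl=190):
    i=np.where((line[:-1]-lvl)*(line[1:]-lvl)<0)[0];return [k+(lvl-line[k])/(line[k+1]-line[k]) for k in i]
L=[];Rr=[];F=[];B=[]
for v in range(170,228,2):
    c=cross(g[v,222:270]);L+=[(222+c[0],v)] if c else []
    c=cross(g[v,290:335]);Rr+=[(290+c[0],v)] if c and v<215 else []
for u in range(250,314,2):
    c=cross(g[212:245,u]);F+=[(u,212+c[-1])] if c else []
for u in range(240,300,2):
    c=cross(g[140:170,u]);B+=[(u,140+c[0])] if c else []
def fit(P):
    P=np.array([onz("top",u,v,.11)[:2] for u,v in P])
    for _ in range(3):
        vx,vy,x,y=cv2.fitLine(P.astype(np.float32),cv2.DIST_HUBER,0,1e-3,1e-3).ravel()
        d=abs((P[:,0]-x)*vy-(P[:,1]-y)*vx);P=P[d<.003]
    if abs(vx)>abs(vy): a=np.degrees(np.arctan(vy/vx))
    else: a=-np.degrees(np.arctan(vx/vy))
    return np.array([x,y]),a,len(P),d[d<.003].std()
for n,P in(("L",L),("R",Rr),("F",F),("B",B)): print(n,*fit(P))
# handle
w=g[208:226,262:296];d=np.clip(200-w,0,None);Y,X=np.mgrid[208:226,262:296]
u,v=(d*X).sum()/d.sum(),(d*Y).sum()/d.sum();C=np.cov(np.c_[X.ravel(),Y.ravel()].T,aweights=d.ravel())
e=np.linalg.eigh(C)[1][:,1];p1=onz("top",u,v,.15);p2=onz("top",*(np.array([u,v])+8*e),.15)
print("handle",u,v,p1,np.degrees(np.arctan2(*(p2-p1)[:2][::-1]))%180-90)
print("pivot",onz("top",312.,147.7,.1));
for U in((319.4,179.0),(319.4,179.6)): print("tip",tri(*U,292.0,170.4))
print("handle tri",tri(u,v,296,207.5))
```

```text
L [0.5896 0.2632] 10.880233 29 0.00022010689864260583
R [0.6134 0.0414] 10.815655 23 0.00032648220423477553
F [0.5149 0.1429] 10.92306 32 0.00028916126083599903
B [0.7274 0.1842] 11.081938 30 0.000229418705155001
handle 279.19025293325643 216.73259280630887 [0.5416 0.1397 0.15  ] 2.421117337863535
pivot [0.7432 0.0515 0.1   ]
tip (array([0.6371, 0.0313, 0.1872]), np.float64(0.0014250913317927023))
tip (array([0.636 , 0.0317, 0.1876]), np.float64(0.0027428736253243915))
handle tri (array([0.5435, 0.1414, 0.1383]), np.float64(0.001920100403905895))
```

```bash
cat > go.py <<'E'
from m import *
import sys
def go(p,yaw,tilt=0):
    """shift & turn in tool axes to put TCP at p, tool down, jaw (tool y) along yaw deg (mod 180)"""
    s=monitor.read_state();R0=R.from_rotvec(s["tcp_rot"]);best=None
    for k in(0,180):
        a=np.radians(yaw+k);x=np.array([0,0,-1.]);y=np.array([np.cos(a),np.sin(a),0]);
        Rt=R.from_matrix(np.c_[x,y,np.cross(x,y)]);tr=(R0.inv()*Rt).as_rotvec()
        if best is None or np.linalg.norm(tr)<np.linalg.norm(best): best=tr
    d=R0.inv().apply(np.array(p)-s["tool_pos"])
    print("t",s["time"],"tcp",s["tool_pos"],"w",s["width"],"F",s["wrist_force"],"\n tool axes x,y,z (cols):\n",R0.as_matrix())
    print("shift",d.round(4),"turn",best.round(4),"len",np.linalg.norm(d))
if __name__=="__main__":
    a=list(map(float,sys.argv[1:]));go(a[:3],a[3]);print(monitor.read_state()["q"])
E
python3 go.py .4747 -.1681 .12 4.4
```

```text
t 0.5 tcp [ 0.2199 -0.6382  0.2312] w 1.000221885900307 F [ 0.4925 -0.922  -0.0673] 
 tool axes x,y,z (cols):
 [[-0.0001  0.3258 -0.9454]
 [ 0.0001 -0.9454 -0.3258]
 [-1.     -0.0001  0.    ]]
shift [ 0.1112 -0.3614 -0.3941] turn [-1.3157 -0.      0.0001] len 0.5461394246018599
[-1.2759  0.2639  1.6041 -0.      1.2737 -0.0369]
```

Request:
jog_arm([
  [0,-0.05,-0.038,0,0,0,100],
  [0,-0.1,-0.077,-0.15,0,0,100],
  [0,-0.15,-0.115,-0.3,0,0,100],
  [0.02,-0.199,-0.153,-0.45,0,0,100],
  [0.04,-0.225,-0.195,-0.6,0,0,100],
  [0.06,-0.255,-0.235,-0.75,0,0,100],
  [0.08,-0.285,-0.275,-0.9,0,0,100],
  [0.1,-0.315,-0.315,-1.05,0,0,100],
  [0.111,-0.34,-0.355,-1.2,0,0,100],
  [0.111,-0.3614,-0.3941,-1.3157,0,0,100],
  [0.111,-0.3614,-0.3941,-1.3157,0,0,100],
  [0.111,-0.3614,-0.3941,-1.3157,0,0,100],
  [0.111,-0.3614,-0.3941,-1.3157,0,0,100],
])

```text
time: 1.8
tool_pos: [0.4752, -0.1669, 0.1201]
tcp_rot: [1.15, 1.247, -1.15]
wrist_force: [-0.0, -1.1, -0.0]
width: 0.996
```

```bash
python3 go.py .4747 -.1681 .022 4.4
```

```text
t 1.8 tcp [ 0.4752 -0.1669  0.1201] w 0.995888984011785 F [-0.0395 -1.0641 -0.0353] 
 tool axes x,y,z (cols):
 [[-0.0007  0.9968  0.0801]
 [ 0.      0.0801 -0.9968]
 [-1.     -0.0007 -0.0001]]
shift [ 0.0981 -0.0005  0.0012] turn [ 0.0034 -0.0001  0.0007] len 0.09806965957364044
[-0.387   0.0398  2.0778 -0.0003  1.0246 -0.467 ]
```

Request:
jog_arm([
  [0.04,0,0.001,0.003,0,0,100],
  [0.075,0,0.001,0.003,0,0,100],
  [0.097,0,0.001,0.003,0,0,100],
  [0.097,0,0.001,0.003,0,0,100],
  [0.097,0,0.001,0.003,0,0,0],
  [0.097,0,0.001,0.003,0,0,0],
  [0.097,0,0.001,0.003,0,0,0],
  [0.097,0,0.001,0.003,0,0,0],
  [0.097,0,0.001,0.003,0,0,0],
  [0.097,0,0.001,0.003,0,0,0],
  [0.097,0,0.001,0.003,0,0,0],
  [0.097,0,0.001,0.003,0,0,0],
], force=50)

```text
time: 3.0
tool_pos: [0.4767, -0.1685, 0.0247]
tcp_rot: [1.152, 1.242, -1.151]
wrist_force: [-0.8, -0.8, 6.5]
width: 0.315
```

```bash
python3 go.py .5114 -.3388 .14 16.7
python3 - <<'E'
from m import *
g=avg("side",2);cv2.imwrite("pics/g1.png",g.astype(np.uint8))
cv2.imwrite("pics/g1c.png",cv2.resize(g[150:260,300:440].astype(np.uint8),None,fx=5,fy=5,interpolation=cv2.INTER_CUBIC))
E
```

```text
t 3.0 tcp [ 0.4767 -0.1685  0.0247] w 0.3145726845456535 F [-0.77   -0.8139  6.4518] 
 tool axes x,y,z (cols):
 [[ 0.0019  0.997   0.0775]
 [-0.0015  0.0775 -0.997 ]
 [-1.      0.0018  0.0016]]
shift [-0.115   0.0216  0.1726] turn [-0.2139  0.0018 -0.0016] len 0.2085604375050424
[-0.3887  0.1726  2.1406 -0.0009  0.8261 -0.4657]
```

View pics/g1c.png

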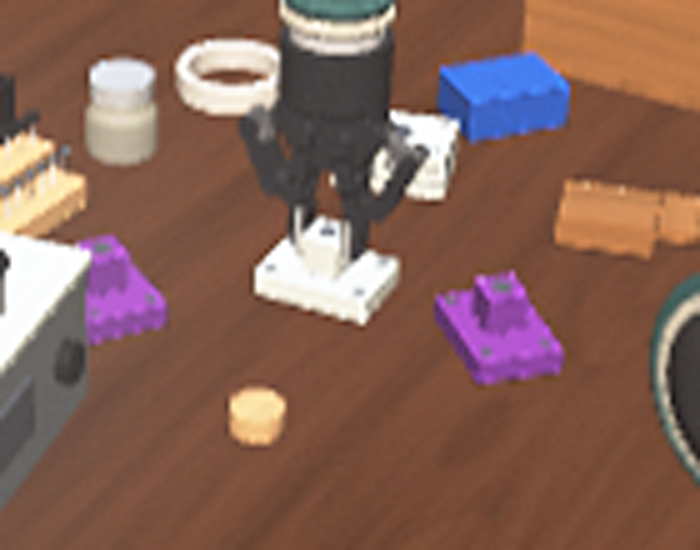

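The side view shows the post held between both fingers, with the plate spanning crop (255–400, 245–322). I'll measure how far closing the fingers shifted the plate, which gives the camera-to-robot offset.

Run:
```python
from m import *
a=np.load("s0.npy").mean(2);b=cv2.imread("pics/g1.png").astype(float).mean(2)
T=b[203:220,346:366].astype(np.float32)
for (v0,v1,u0,u1) in((202,218,347,364),(206,220,360,384),(203,219,347,384)):
    t=b[v0:v1,u0:u1].astype(np.float32);w=a[v0-4:v1+4,u0-4:u1+4].astype(np.float32)
    k=6;r=cv2.matchTemplate(cv2.resize(w,None,fx=k,fy=k,interpolation=2),cv2.resize(t,None,fx=k,fy=k,interpolation=2),cv2.TM_CCOEFF_NORMED)
    _,m,_,l=cv2.minMaxLoc(r);du,dv=4-l[0]/k,4-l[1]/k;print("moved px",du,dv,m)
    q=proj("side",[.4747,-.1681,.01]);print(onz("side",*(q+[du,dv]),.01)-onz("side",*q,.01))
```

```text
moved px -0.16666666666666696 0.0 0.9968177080154419
[0.0005 0.0003 0.    ]
moved px -0.16666666666666696 0.0 0.9951841831207275
[0.0005 0.0003 0.    ]
moved px -0.16666666666666696 0.0 0.9955121874809265
[0.0005 0.0003 0.    ]
```

Request:
jog_arm([
  [-0.03,0,0,0,0,0,0],
  [-0.077,0,0,0,0,0,0],
  [-0.077,0.006,0.045,-0.06,0,0,0],
  [-0.077,0.012,0.09,-0.12,0.001,-0.001,0],
  [-0.077,0.018,0.135,-0.18,0.002,-0.002,0],
  [-0.077,0.023,0.1734,-0.212,0.002,-0.002,0],
  [-0.077,0.023,0.1734,-0.212,0.002,-0.002,0],
  [-0.077,0.023,0.1734,-0.212,0.002,-0.002,0],
  [-0.077,0.023,0.1734,-0.212,0.002,-0.002,0],
  [-0.077,0.023,0.1734,-0.212,0.002,-0.002,0],
])

```text
time: 4.1
tool_pos: [0.5123, -0.3379, 0.1015]
tcp_rot: [0.993, 1.335, -0.993]
wrist_force: [-0.1, -0.0, -2.1]
width: 0.318
```

```bash
python3 go.py .5129 -.3395 .0605 16.6;python3 - <<'E'
from m import *
g=avg("side",1);cv2.imwrite("pics/g2.png",g.astype(np.uint8))
t=avg("top",1);a=cv2.resize(t[195:275,400:490].astype(np.uint8),(540,480),interpolation=2);b=cv2.resize(g[140:220,355:400].astype(np.uint8),(260,462),interpolation=2)
o=np.zeros((480,800,3),np.uint8);o[:,:540]=a;o[:462,540:]=b;cv2.imwrite("pics/g2c.png",o)
E
```

```text
t 4.1 tcp [ 0.5123 -0.3379  0.1015] w 0.31752202636647664 F [-0.1245 -0.0364 -2.0942] 
 tool axes x,y,z (cols):
 [[-0.0016  0.9581  0.2866]
 [ 0.0012  0.2866 -0.9581]
 [-1.     -0.0012 -0.0016]]
shift [0.041  0.0002 0.0018] turn [ 0.0009 -0.0016  0.0012] len 0.041013384730382886
[-0.6237  0.2608  1.8603  0.0001  1.0225 -0.9144]
```

View pics/g2c.png

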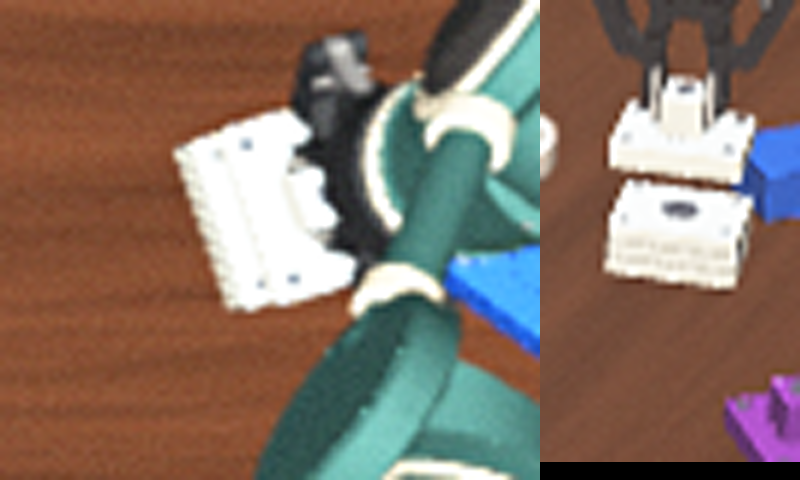

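The side crop shows the upper half hanging level over the base and lined up with it. Now lowering.

Request:
jog_arm([
  [0,0.0002,0.0018,0.001,0,0,0],
  [0.015,0.0002,0.0018,0.001,-0.0016,0.0012,0],
  [0.03,0.0002,0.0018,0.001,-0.0016,0.0012,0],
  [0.036,0.0002,0.0018,0.001,-0.0016,0.0012,0],
  [0.039,0.0002,0.0018,0.001,-0.0016,0.0012,0],
  [0.041,0.0002,0.0018,0.001,-0.0016,0.0012,0],
  [0.042,0.0002,0.0018,0.001,-0.0016,0.0012,0],
  [0.042,0.0002,0.0018,0.001,-0.0016,0.0012,0],
])

```text
time: 5.0
tool_pos: [0.5136, -0.3402, 0.0607]
tcp_rot: [0.993, 1.331, -0.993]
wrist_force: [-2.3, 1.5, 2.8]
width: 0.314
```

```bash
python3 go.py .5129 -.3395 .0605 16.6
```

```text
t 5.0 tcp [ 0.5136 -0.3402  0.0607] w 0.31406297154413454 F [-2.2577  1.4761  2.825 ] 
 tool axes x,y,z (cols):
 [[ 0.0013  0.9583  0.2857]
 [-0.0011  0.2857 -0.9583]
 [-1.      0.0009  0.0014]]
shift [ 0.0002 -0.0005 -0.0009] turn [ 0.      0.0014 -0.0009] len 0.0010002879334379685
[-0.6254  0.309   1.884  -0.0001  0.9469 -0.915 ]
```

Request:
jog_arm([
  [0,0,0,0,0,0,100],
  [0,0,0,0,0,0,100],
  [0,0,0,0,0,0,100],
  [0,0,0,0,0,0,100],
  [0,0,0,0,0,0,100],
  [-0.04,0,0,0,0.0014,-0.0009,100],
  [-0.08,0,0,0,0.0014,-0.0009,100],
  [-0.09,0,0,0.15,0.0014,-0.0009,100],
  [-0.09,0,0,0.3,0,0,100],
  [-0.09,0,0,0.45,0,0,100],
  [-0.09,0,0,0.6,0,0,100],
  [-0.09,0,0,0.75,0,0,100],
  [-0.09,0,0,0.9,0,0,100],
  [-0.09,0,0,1.05,0,0,100],
  [-0.09,0,0,1.2,0,0,100],
  [-0.09,0,0,1.35,0,0,100],
  [-0.09,0,0,1.5,0,0,100],
  [-0.09,0,0,1.571,0,0,100],
  [-0.09,0,0,1.571,0,0,100],
])

```text
time: 6.9
tool_pos: [0.5135, -0.34, 0.1506]
tcp_rot: [2.067, 0.3, -2.064]
wrist_force: [0.2, -0.2, -0.5]
width: 0.999
```

```bash
python3 go.py .5131 -.3395 .017 106.6;python3 - <<'E'
from m import *
g=avg("side",1);t=avg("top",1);a=cv2.resize(t[195:275,400:490].astype(np.uint8),(540,480),interpolation=2);b=cv2.resize(g[140:220,355:400].astype(np.uint8),(260,462),interpolation=2)
o=np.zeros((480,800,3),np.uint8);o[:,:540]=a;o[:462,540:]=b;cv2.imwrite("pics/g3c.png",o)
E
```

```text
t 6.9 tcp [ 0.5135 -0.34    0.1506] w 0.9994458766599132 F [ 0.2327 -0.1909 -0.5034] 
 tool axes x,y,z (cols):
 [[ 0.0012  0.2855 -0.9584]
 [-0.001  -0.9584 -0.2855]
 [-1.      0.0013 -0.0009]]
shift [ 0.1336 -0.0008  0.0003] turn [-0.0002 -0.0009 -0.0013] len 0.13359336327671853
[-0.6253  0.2139  1.8193 -0.0001  1.1068  0.6561]
```

View pics/g3c.png

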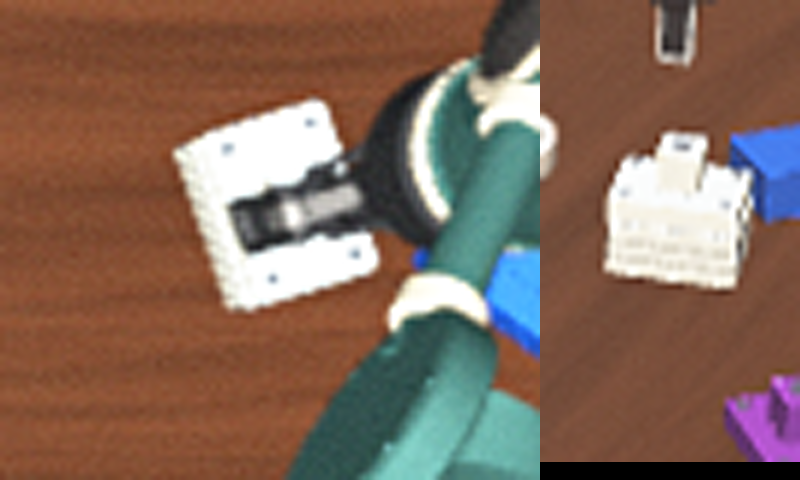

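The stack stands and looks flush. All four corner dots of the upper plate show in the top crop at (227,148), (310,122), (355,254) and (273,279), so I can measure the residual.

```bash
cat > dots.py <<'E'
from m import *
g=avg("top",4).mean(2);f=lambda x,y:(400+(x+.5)/6-.5,195+(y+.5)/6-.5)
P=np.array([onz("top",*dot(g,*f(*d),r=2),.054) for d in[(227,148),(310,122),(355,254),(273,279)]])
e=(P[0]+P[1]-P[2]-P[3])/2;w=(P[0]+P[3]-P[1]-P[2])/2
print("ctr",P.mean(0),np.linalg.norm(e),np.degrees(np.arctan2(e[1],e[0])),np.linalg.norm(w),np.degrees(np.arctan2(w[1],w[0]))-90)
a=np.radians(16.7);d=P.mean(0)[:2]-[.5114,-.3388];print("resid long,short mm",1e3*(d@[np.cos(a),np.sin(a)]),1e3*(d@[-np.sin(a),np.cos(a)]))
E
python3 dots.py
```

```text
ctr [ 0.5136 -0.3398  0.054 ] 0.06574450825577761 16.673321476178838 0.042110679098638505 16.644581539180308
resid long,short mm 1.8286648176668652 -1.5438396484504442
```

Request:
jog_arm([
  [0.045,0,0,0,-0.001,-0.001,100],
  [0.09,0,0,0,-0.001,-0.001,100],
  [0.12,0,0,0,-0.001,-0.001,100],
  [0.134,0,0,0,-0.001,-0.001,100],
  [0.134,0,0,0,-0.001,-0.001,100],
  [0.134,0,0,0,-0.001,-0.001,50],
  [0.134,0,0,0,-0.001,-0.001,50],
  [0.134,0,0,0,-0.001,-0.001,50],
  [0.134,0,0,0,-0.001,-0.001,50],
  [0.134,0,0,0,-0.001,-0.001,50],
  [0.134,0,0,0,-0.001,-0.001,50],
  [0.134,0,0,0,-0.001,-0.001,50],
], force=40)

```text
time: 8.4
tool_pos: [0.5153, -0.3408, 0.0194]
tcp_rot: [2.068, 0.299, -2.062]
wrist_force: [0.0, 2.9, 6.6]
width: 0.7
```

```bash
python3 go.py .5131 -.3395 .017 106.6;python3 - <<'E'
from m import *
g=avg("side",2);b=cv2.resize(g[130:210,340:430].astype(np.uint8),None,fx=6,fy=6,interpolation=2)
cv2.imwrite("pics/g4.png",b)
E
```

```text
t 8.4 tcp [ 0.5153 -0.3408  0.0194] w 0.6997657296818328 F [0.0144 2.9383 6.5621] 
 tool axes x,y,z (cols):
 [[ 0.0032  0.2859 -0.9582]
 [-0.0019 -0.9582 -0.2859]
 [-1.      0.0027 -0.0026]]
shift [ 0.0024 -0.0019  0.0017] turn [ 0.0003 -0.0026 -0.0027] len 0.0034714498992175252
[-0.6249  0.3629  1.9022  0.0005  0.8727  0.6556]
```

View pics/g4.png

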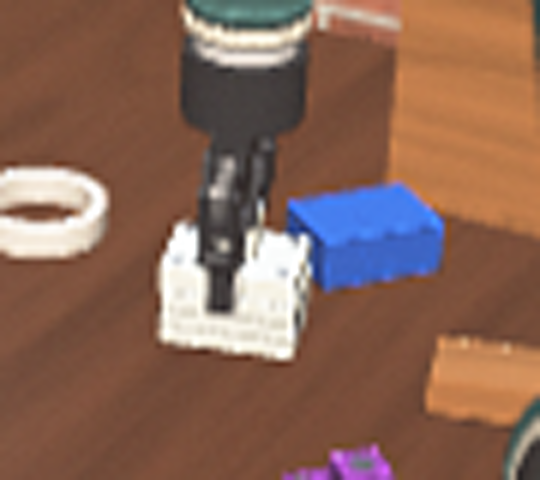

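Request:
jog_arm([
  [0,0,0,0,0,0,100],
  [0,0,0,0,0,0,100],
  [0,0,0,0,0,0,100],
  [-0.001,0,0,0,0,0,100],
  [-0.03,0,0,0,-0.002,-0.002,100],
  [-0.07,0,0,0,-0.002,-0.002,100],
  [-0.115,0,0,0,-0.002,-0.002,100],
  [-0.15,0,0,0,-0.002,-0.002,100],
  [-0.15,0,0,0,-0.002,-0.002,100],
])

```text
time: 9.4
tool_pos: [0.5184, -0.3433, 0.1767]
tcp_rot: [2.072, 0.291, -2.052]
wrist_force: [-0.0, -1.2, 0.7]
width: 0.999
```

```bash
python3 go.py .5131 -.3395 .06 106.6;python3 dots.py
python3 - <<'E'
from m import *
s=avg("side",4);t=avg("top",2);np.save("s1.npy",s);np.save("t1.npy",t)
a=np.load("s0.npy").mean(2);b=s.mean(2)
# base body: lower part of the block face, before/after (only the base's own bottom rows)
q=proj("side",[.5114,-.3388,.01]);print(q,[proj("side",[.5114,-.3388,z]) for z in(0,.018,.036,.054)])
a_=np.radians(16.7);ex=np.array([np.cos(a_),np.sin(a_),0]);ey=np.array([-np.sin(a_),np.cos(a_),0])
for sx in(-1,1):
    for sy in(-1,1): print(sx,sy,[proj("side",np.array([.5114,-.3388,z])+sx*.042*ex+sy*.03*ey).round(1) for z in(0,.036,.054)])
o=cv2.resize(s[150:200,360:400].astype(np.uint8),(480,600),interpolation=2)[:600];cv2.imwrite("pics/g5.png",o)
E
```

```text
t 9.4 tcp [ 0.5184 -0.3433  0.1767] w 0.9985973704081337 F [-0.0165 -1.2015  0.7414] 
 tool axes x,y,z (cols):
 [[ 0.0107  0.2859 -0.9582]
 [-0.0078 -0.9582 -0.286 ]
 [-0.9999  0.0106 -0.0081]]
shift [ 0.1166 -0.0064  0.005 ] turn [ 0.0003 -0.0081 -0.0106] len 0.11691671023478088
[-0.6248  0.1949  1.7912 -0.0001  1.1422  0.656 ]
ctr [ 0.5135 -0.3398  0.054 ] 0.06588116288892537 16.74244781306863 0.04213756150156676 16.844302110421737
resid long,short mm 1.7652391658140356 -1.5428984818017348
[379.0925 181.9347] [array([378.9532, 184.2502]), array([379.2045, 180.073 ]), array([379.4577, 175.8539]), array([379.713 , 171.5923])]
-1 -1 [array([391.3, 182. ]), array([392. , 173.7]), array([392.3, 169.4])]
-1 1 [array([388.6, 189.6]), array([389.2, 181.1]), array([389.5, 176.7])]
1 -1 [array([369.7, 179.1]), array([370.1, 170.8]), array([370.3, 166.6])]
1 1 [array([366.4, 186.5]), array([366.8, 178.1]), array([367. , 173.8])]
```

View pics/g5.png

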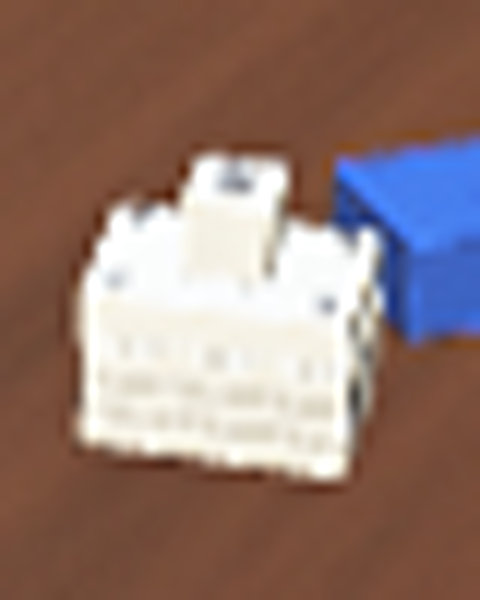

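Viewed from the side, the left edge (crop x about 82) and the right front corner (crop x about 350) run straight across the joint. I'll check numerically whether the base itself moved.

Run:
```python
from m import *
a=np.load("s0.npy").mean(2).astype(np.float32);b=np.load("s1.npy").mean(2).astype(np.float32)
def match(a,b,v0,v1,u0,u1,n,z,k=10):
    t=a[v0:v1,u0:u1];w=b[v0-4:v1+4,u0-4:u1+4]
    r=cv2.matchTemplate(cv2.resize(w,None,fx=k,fy=k,interpolation=2),cv2.resize(t,None,fx=k,fy=k,interpolation=2),cv2.TM_CCOEFF_NORMED)
    _,m,_,l=cv2.minMaxLoc(r);d=np.array([l[0]/k-4,l[1]/k-4]);q=np.array([(u0+u1)/2,(v0+v1)/2])
    D=onz(n,*(q+d),z)-onz(n,*q,z);e=np.radians(16.7);print(n,d,m,"mm long,short",1e3*(D[0]*np.cos(e)+D[1]*np.sin(e)),1e3*(-D[0]*np.sin(e)+D[1]*np.cos(e)))
match(a,b,184,194,362,394,"side",.0);match(a,b,182,193,362,392,"side",.01);match(a,b,183,194,362,376,"side",.0);match(a,b,185,195,380,394,"side",.0)
# edge columns per row left/right in 'after': vs projected straight corner edges
for nm,im in(("before",a),("after",b)):
    L=[];Rr=[]
    for v in range(172,189):
        row=im[v,358:380];i=np.where((row[:-1]<140)&(row[1:]>=140))[0];L.append(round(358+i[0]+(140-row[i[0]])/(row[i[0]+1]-row[i[0]]),2) if len(i) else None)
    print(nm,L)
T0=np.load("t0.npy").mean(2).astype(np.float32);T1=np.load("t1.npy").mean(2).astype(np.float32)
# top view: base bottom/left flank outlines
for v in range(216,246,3):
    o=[]
    for im in(T0,T1):
        row=im[v,422:450];i=np.where((row[:-1]<140)&(row[1:]>=140))[0];o.append(round(422+i[0]+(140-row[i[0]])/(row[i[0]+1]-row[i[0]]),2) if len(i) else None)
    print(v,o)
```

```text
side [ 0.2 -0.1] 0.9841968417167664 mm long,short -0.5715685372369451 -0.9388969487619699
side [ 0.1 -0.2] 0.9873380661010742 mm long,short -0.06792838700049234 -1.5718626806281975
side [ 0.3 -0.2] 0.9824879765510559 mm long,short -0.7648443115748993 -1.7766055240774437
side [ 0.1 -0.1] 0.9904560446739197 mm long,short -0.22558890212583835 -0.8349174544946502
before [np.float64(368.67), np.float64(368.37), np.float64(367.74), np.float64(367.39), np.float64(367.12), np.float64(366.4), np.float64(366.34), np.float64(366.29), np.float64(366.34), np.float64(366.31), np.float64(366.02), np.float64(366.04), np.float64(366.04), np.float64(365.52), np.float64(365.54), np.float64(367.54), np.float64(374.69)]
after [np.float64(366.56), np.float64(366.28), np.float64(366.06), np.float64(365.92), np.float64(365.91), np.float64(365.86), np.float64(366.11), np.float64(366.32), np.float64(366.35), np.float64(366.36), np.float64(366.32), np.float64(366.33), np.float64(366.09), np.float64(365.79), np.float64(366.17), np.float64(369.06), np.float64(376.51)]
216 [np.float64(437.27), np.float64(435.42)]
219 [np.float64(429.4), np.float64(429.38)]
222 [np.float64(429.34), np.float64(429.56)]
225 [np.float64(430.39), np.float64(430.6)]
228 [np.float64(431.4), np.float64(431.57)]
231 [np.float64(432.37), np.float64(432.57)]
234 [np.float64(433.43), np.float64(433.6)]
237 [np.float64(434.36), np.float64(434.53)]
240 [np.float64(435.24), np.float64(435.5)]
243 [np.float64(436.27), np.float64(436.66)]
```

Both views put the upper plate about 2 mm too far along the long (+x) axis. The short axis is now flush from the squeeze. I'll regrip the post along the long axis and shift it back.

```bash
python3 go.py .5121 -.3419 .10 16.7
```

```text
t 9.9 tcp [ 0.5142 -0.3402  0.1681] w 0.9998111362648247 F [ 0.1066 -0.0555  0.5839] 
 tool axes x,y,z (cols):
 [[-0.001   0.286  -0.9582]
 [ 0.0007 -0.9582 -0.286 ]
 [-1.     -0.001   0.0007]]
shift [0.0681 0.0011 0.0025] turn [1.5694 0.0013 0.0002] len 0.06811662409269136
[-0.6248  0.2017  1.7998 -0.      1.1413  0.6559]
```

Request:
jog_arm([
  [0,0.0011,0.0025,-0.15,0,0,100],
  [0,0.0011,0.0025,-0.3,0,0,100],
  [0,0.0011,0.0025,-0.45,0,0,100],
  [0,0.0011,0.0025,-0.6,0,0,100],
  [0,0.0011,0.0025,-0.75,0,0,100],
  [0,0.0011,0.0025,-0.9,0,0,100],
  [0,0.0011,0.0025,-1.05,0,0,100],
  [0.02,0.0011,0.0025,-1.2,0,0,100],
  [0.04,0.0011,0.0025,-1.35,0,0,100],
  [0.06,0.0011,0.0025,-1.5,0,0,100],
  [0.068,0.0011,0.0025,-1.572,0,0,100],
  [0.068,0.0011,0.0025,-1.572,0,0,100],
  [0.068,0.0011,0.0025,-1.572,0,0,100],
  [0.068,0.0011,0.0025,-1.572,0,0,100],
])

```text
time: 11.3
tool_pos: [0.5127, -0.3423, 0.101]
tcp_rot: [0.993, 1.332, -0.993]
wrist_force: [-0.5, -0.0, 0.4]
width: 1.0
```

```bash
python3 go.py .5121 -.3419 .061 16.7
```

```text
t 11.3 tcp [ 0.5127 -0.3423  0.101 ] w 1.0002953589591685 F [-0.4568 -0.0498  0.3729] 
 tool axes x,y,z (cols):
 [[ 0.0002  0.9583  0.2859]
 [-0.0002  0.2859 -0.9583]
 [-1.      0.0002  0.0002]]
shift [ 0.04   -0.0005 -0.0006] turn [-0.0016  0.0002 -0.0002] len 0.039957960573537524
[-0.6291  0.2648  1.8563  0.      1.0202 -0.919 ]
```

Request:
jog_arm([
  [0.02,-0.0005,-0.0006,-0.0016,0,0,100],
  [0.035,-0.0005,-0.0006,-0.0016,0,0,100],
  [0.0385,-0.0005,-0.0006,-0.0016,0,0,100],
  [0.0385,-0.0005,-0.0006,-0.0016,0,0,100],
  [0.0385,-0.0005,-0.0006,-0.0016,0,0,100],
  [0.0385,-0.0005,-0.0006,-0.0016,0,0,0],
  [0.0385,-0.0005,-0.0006,-0.0016,0,0,0],
  [0.0385,-0.0005,-0.0006,-0.0016,0,0,0],
  [0.0385,-0.0005,-0.0006,-0.0016,0,0,0],
  [0.0385,-0.0005,-0.0006,-0.0016,0,0,0],
  [0.0385,-0.0005,-0.0006,-0.0016,0,0,0],
  [0.0385,-0.0005,-0.0006,-0.0016,0,0,0],
  [0.0385,-0.0005,-0.0006,-0.0016,0,0,0],
], force=30)

```text
time: 12.6
tool_pos: [0.5125, -0.3422, 0.063]
tcp_rot: [0.992, 1.332, -0.992]
wrist_force: [0.8, -0.6, 3.3]
width: 0.321
```

```bash
python3 go.py .5121 -.3419 .061 16.7
```

```text
t 12.6 tcp [ 0.5125 -0.3422  0.063 ] w 0.3207315145465581 F [ 0.7955 -0.6116  3.2949] 
 tool axes x,y,z (cols):
 [[ 0.0011  0.9578  0.2875]
 [-0.0007  0.2875 -0.9578]
 [-1.      0.0008  0.001 ]]
shift [ 0.002  -0.0003 -0.0004] turn [ 0.0001  0.001  -0.0008] len 0.002030095427144165
[-0.6291  0.3068  1.8821  0.0001  0.9514 -0.9207]
```

Request:
jog_arm([
  [0,0,0,0,0,0,100],
  [0,0,0,0,0,0,100],
  [0,0,0,0,0,0,100],
  [0,0,0,0,0,0,100],
  [0,0,0,0,0,0,100],
  [-0.04,0,0,0,0,0,100],
  [-0.08,0,0,0,0,0,100],
  [-0.12,0,0,0,0,0,100],
  [-0.16,0.01,-0.03,-0.1,0,0,100],
  [-0.187,0.025,-0.07,-0.25,0,0,100],
  [-0.187,0.04,-0.11,-0.4,0,0,100],
  [-0.187,0.055,-0.15,-0.55,0,0,100],
  [-0.187,0.07,-0.19,-0.7,0,0,100],
  [-0.187,0.087,-0.235,-0.85,0,0,100],
  [-0.187,0.104,-0.28,-1.0,0,0,100],
  [-0.187,0.12,-0.325,-1.15,0,0,100],
  [-0.187,0.137,-0.37,-1.3,0,0,100],
  [-0.187,0.153,-0.413,-1.43,0,0,100],
  [-0.187,0.168,-0.453,-1.47,0,0,100],
  [-0.187,0.168,-0.453,-1.47,0,0,100],
])

```text
time: 14.6
tool_pos: [0.5428, 0.145, 0.2497]
tcp_rot: [-0.153, 1.564, 0.155]
wrist_force: [0.2, -0.5, 0.7]
width: 1.001
```

```bash
sed -i 's/16\.7)/16.7)/' dots.py; python3 dots.py; python3 go.py .543 .140 .127 100.9
python3 - <<'E'
from m import *
a=np.load("s0.npy").mean(2).astype(np.float32);s=avg("side",4);b=s.mean(2).astype(np.float32);np.save("s2.npy",s)
L=[]
for v in range(172,189):
    row=b[v,358:380];i=np.where((row[:-1]<140)&(row[1:]>=140))[0];L.append(float(round(358+i[0]+(140-row[i[0]])/(row[i[0]+1]-row[i[0]]),2)) if len(i) else None)
print(L)
def match(a,b,v0,v1,u0,u1,n,z,k=10):
    t=a[v0:v1,u0:u1];w=b[v0-4:v1+4,u0-4:u1+4]
    r=cv2.matchTemplate(cv2.resize(w,None,fx=k,fy=k,interpolation=2),cv2.resize(t,None,fx=k,fy=k,interpolation=2),cv2.TM_CCOEFF_NORMED)
    _,m,_,l=cv2.minMaxLoc(r);d=np.array([l[0]/k-4,l[1]/k-4]);q=np.array([(u0+u1)/2,(v0+v1)/2])
    D=onz(n,*(q+d),z)-onz(n,*q,z);e=np.radians(16.7);print(n,d,m,"mm long,short",1e3*(D[0]*np.cos(e)+D[1]*np.sin(e)),1e3*(-D[0]*np.sin(e)+D[1]*np.cos(e)))
match(a,b,184,194,362,394,"side",.0);match(a,b,182,193,362,392,"side",.01);c=np.load("s1.npy").mean(2).astype(np.float32);match(c,b,184,194,362,394,"side",0);match(c,b,160,178,362,396,"side",.054)
o=cv2.resize(s[150:200,360:400].astype(np.uint8),(480,600),interpolation=2);cv2.imwrite("pics/g6.png",o)
E
```

```text
ctr [ 0.5128 -0.3399  0.054 ] 0.06786392923935766 17.559981350919514 0.04251848168298375 14.1483755766413
resid long,short mm 1.0129352455382972 -1.4031114940913767
t 14.8 tcp [0.5429 0.1394 0.2495] w 0.9974942114416226 F [ 0.4263 -0.3738  0.8325] 
 tool axes x,y,z (cols):
 [[ 0.0008 -0.189   0.982 ]
 [-0.0014  0.982   0.189 ]
 [-1.     -0.0015  0.0005]]
shift [0.1225 0.0008 0.0002] turn [-0.0001  0.0005  0.0015] len 0.12247312008400062
[ 0.2079  0.0362  1.8302 -0.0016  1.2747 -1.5526]
[367.27, 366.51, 366.38, 366.39, 366.39, 366.38, 366.34, 366.3, 366.33, 366.34, 366.31, 366.31, 366.06, 365.74, 366.15, 368.98, 376.47]
side [ 0.2 -0.1] 0.9844462275505066 mm long,short -0.5715685372369451 -0.9388969487619699
side [ 0.1 -0.1] 0.9876349568367004 mm long,short -0.21139546809896037 -0.836087298147258
side [0. 0.] 0.9998046159744263 mm long,short 0.0 0.0
side [0.4 0. ] 0.9821906089782715 mm long,short -1.4444516228434254 -0.408762251138767
```

The left edge is now straight across the joint: 366.39 px on the upper plate against 366.33 px on the base, so under 0.5 mm off. Next I'll refine the indicator's angle from the first images.

Run:
```python
from m import *
from scipy.optimize import least_squares
t=np.load("t0.npy").mean(2);s=np.load("s2.npy").mean(2);s0=np.load("s0.npy").mean(2)
print(s0[163:178,280:300].astype(int)); print(t[172:186,312:326].astype(int))
e=np.radians(10.9);ex=np.array([np.cos(e),np.sin(e),0]);ey=np.array([-np.sin(e),np.cos(e),0])
H=.7388*ex+.0355*ey+[0,0,.1]
tip=lambda a,r=.14:H-.125*ey+r*(-np.cos(a)*ex+[0,0,np.sin(a)])
for a in(.6,.65,.7,.75): print(a,[proj(n,tip(a)).round(2) for n in("top","side")],"mid",proj("side",tip(a,.09)).round(2),"pivot",proj("top",tip(a,0)).round(1))
```

```text
[[ 59  58  59  59  60  59  60  60  58  57  58  58  61  66  67  71  87  84
   89  93]
 [ 60  59  59  59  60  60  59  60  59  60  59  57  59  56  58  60  70  64
   73  82]
 [ 60  59  60  60  60  60  60  60  59  59  58  58  58  59  59  60  58  58
   59  61]
 [ 60  61  59  60  60  60  60  61  59  59  69  73  66  59  59  59  59  59
   60  59]
 [ 60  61  62  60  61  60  61  60  58  68  98 102  99  88  61  59  60  60
   65  60]
 [ 61  62  60  61  59  60  60  60  61  94 113 113 116 115  77  59  61  62
   64  58]
 [ 64  64  63  60  62  61  60  60  81 108 110 109 109 115  97  69  61  62
   56  55]
 [ 65  66  63  62  65  61  61  69 100 109 109 108 109 112 104  70  58  58
   56  56]
 [ 71  65  66  65  64  62  72  93 109 111 111 110 110 114 103  63  56  57
   57  57]
 [103  88  90  72  75  88  97 109 109 110 112 113 116 117  91  58  57  58
   58  56]
 [124 118 114  97  98 110 111 110 111 102  95 100 102 102  66  58  59  58
   57  58]
 [122 122 114 111 111 110 110 101  96  76  64  70  70  72  59  59  58  56
   58  57]
 [117 114 109 110 112 100  95  78  64  56  57  58  58  57  59  57  58  58
   59 
[... 682 characters left out ...]
160 141 132 132 135 130]
 [255 248 142 131 137 134 147 159 161 144 133 131 131 131]
 [255 253 156 132 133 134 134 141 140 131 127 128 130 125]
 [255 255 187 130 130 131 132 131 130 129 126 127 125 125]
 [255 255 237 136 130 133 132 131 130 129 127 128 126 126]
 [255 255 248 140 132 134 136 131 132 130 130 129 129 128]]
0.6 [array([319.79, 182.37]), array([294.64, 173.2 ])] mid [283.38 178.73] pivot [311.9 148. ]
0.65 [array([319.48, 180.49]), array([293.41, 171.39])] mid [282.6 177.6] pivot [311.9 148. ]
0.7 [array([319.14, 178.51]), array([292.09, 169.63])] mid [281.76 176.48] pivot [311.9 148. ]
0.75 [array([318.78, 176.42]), array([290.7 , 167.91])] mid [280.88 175.4 ] pivot [311.9 148. ]
```

Indicator estimate: 0.695 rad, give or take 0.015. The four measurements (tip column and row in each view, plus the arm line) run from 0.68 to 0.72. Now gripping the bar.

Request:
jog_arm([
  [0.04,0.0008,0,0,0,0,100],
  [0.08,0.0008,0,0,0.0005,0.0015,100],
  [0.11,0.0008,0,0,0.0005,0.0015,100],
  [0.1225,0.0008,0,0,0.0005,0.0015,100],
  [0.1225,0.0008,0,0,0.0005,0.0015,100],
  [0.1225,0.0008,0,0,0.0005,0.0015,100],
  [0.1225,0.0008,0,0,0.0005,0.0015,0],
  [0.1225,0.0008,0,0,0.0005,0.0015,0],
  [0.1225,0.0008,0,0,0.0005,0.0015,0],
  [0.1225,0.0008,0,0,0.0005,0.0015,0],
  [0.1225,0.0008,0,0,0.0005,0.0015,0],
  [0.1225,0.0008,0,0,0.0005,0.0015,0],
  [0.1225,0.0008,0,0,0.0005,0.0015,0],
], force=60)

```text
time: 16.3
tool_pos: [0.5443, 0.1399, 0.129]
tcp_rot: [-0.147, 1.562, 0.149]
wrist_force: [-0.9, -0.1, 5.6]
width: 0.592
```

```bash
python3 go.py .543 .140 .127 100.9
python3 - <<'E'
from m import *
s=avg("side",1);o=cv2.resize(s[120:270,220:390].astype(np.uint8),(680,600),interpolation=2);cv2.imwrite("pics/g7.png",o)
E
```

```text
t 16.3 tcp [0.5443 0.1399 0.129 ] w 0.5915409992710633 F [-0.9221 -0.1202  5.646 ] 
 tool axes x,y,z (cols):
 [[ 0.0033 -0.1876  0.9822]
 [ 0.0012  0.9822  0.1876]
 [-1.      0.0005  0.0034]]
shift [ 0.002   0.0003 -0.0012] turn [-0.0015  0.0034 -0.0005] len 0.0023662012783203907
[ 0.207   0.136   1.9544  0.0006  1.0477 -1.5528]
```

View pics/g7.png

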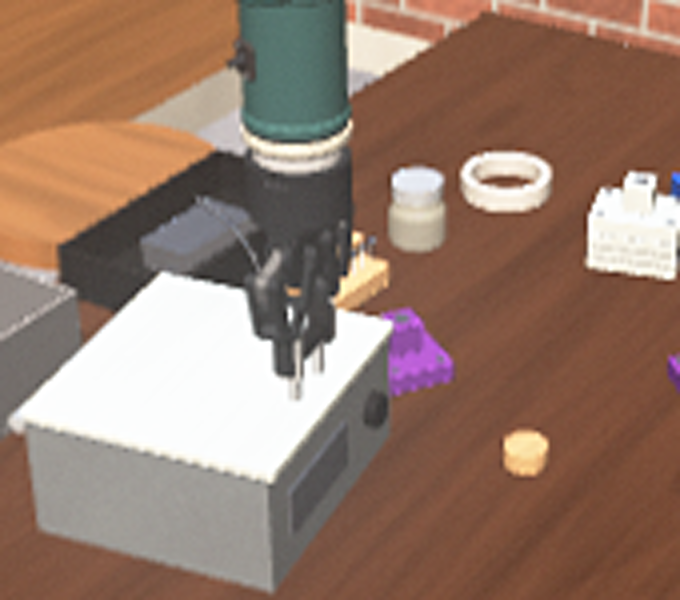

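The fingers hold the bar by its ends; the measured width, 50 mm, fits the 52 mm bar. The stack at the upper right looks flush. Now lifting along the lid's arc.

Request:
jog_arm([
  [-0.009,0,0.0025,0,0,0,0],
  [-0.018,0,0.0055,0,0,0,0],
  [-0.0265,0,0.009,0,0,0,0],
  [-0.035,0,0.0125,0,0,0,0],
  [-0.043,0,0.017,0,0,0,0],
  [-0.051,0,0.0215,0,0,0,0],
  [-0.059,0,0.0265,0,0,0,0],
  [-0.0665,0,0.032,0,0,0,0],
  [-0.0735,0,0.038,0,0,0,0],
  [-0.0805,0,0.044,0,0,0,0],
  [-0.0875,0,0.0505,0,0,0,0],
  [-0.0935,0,0.0575,0,0,0,0],
  [-0.0995,0,0.0645,0,0,0,0],
  [-0.1045,0,0.071,0,0,0,0],
  [-0.1045,0,0.071,0,0,0,0],
  [-0.1045,0,0.071,0,0,0,0],
  [-0.1045,0,0.071,0,0,0,0],
  [-0.1045,0,0.071,0,0,0,0],
], force=80)

```text
time: 18.15
tool_pos: [0.6135, 0.1531, 0.2331]
tcp_rot: [-0.147, 1.563, 0.149]
wrist_force: [5.8, 1.9, -19.0]
width: 0.583
```

```bash
python3 go.py .614 .1535 .2336 100.9
python3 - <<'E'
from m import *
s=avg("side",4);t=avg("top",2);np.save("s3.npy",s);np.save("t3.npy",t)
o=cv2.resize(s[135:245,225:325].astype(np.uint8),(545,600),interpolation=2);u=cv2.resize(t[130:235,270:330].astype(np.uint8),(250,437),interpolation=2)
z=np.zeros((600,800,3),np.uint8);z[:,:545]=o;z[:437,548:798]=u;cv2.imwrite("pics/g8.png",z)
E
```

```text
t 18.15 tcp [0.6135 0.1531 0.2331] w 0.5830220613121291 F [  5.7917   1.886  -19.0468] 
 tool axes x,y,z (cols):
 [[ 0.0031 -0.1872  0.9823]
 [ 0.0013  0.9823  0.1872]
 [-1.      0.0007  0.0033]]
shift [-0.0005  0.0003  0.0005] turn [-0.0019  0.0033 -0.0007] len 0.0007834068041913827
[ 0.2048  0.1809  1.701   0.0007  1.2564 -1.5546]
```

View pics/g8.png

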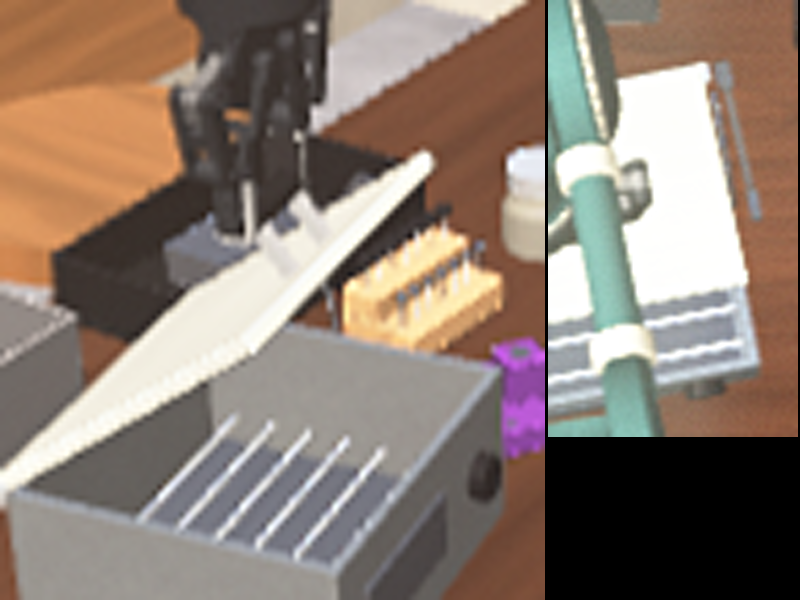

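The lid is up, with the fingers on the bar. Its far front corner is near crop (428,155) in the side view and (742,285) in the top view. The box interior is open and the indicator arm is undisturbed. Displacement gives a lid angle of 0.690 rad; I'll cross-check it with the lid's edges.

```bash
cat > lidchk.py <<'E'
from m import *
import sys
s=np.load(sys.argv[1]).mean(2);t=np.load(sys.argv[2]).mean(2)
e=np.radians(10.9);ex=np.array([np.cos(e),np.sin(e),0]);ey=np.array([-np.sin(e),np.cos(e),0]);H=.7388*ex+.0355*ey+[0,0,.1]
P=lambda a,d,n,y:H+y*ey+d*(-np.cos(a)*ex+[0,0,np.sin(a)])+n*(np.sin(a)*ex+[0,0,np.cos(a)])
# top view: front edge bright->dark crossing down columns u
for u in(308,310,312):
    c=t[185:212,u];i=[k for k in range(len(c)-1) if c[k]>=200>c[k+1]][0];v=185+i+(c[i]-200)/(c[i]-c[i+1])
    r=[]
    for a in np.arange(.5,.9,.005):
        A,B=proj("top",P(a,.206,.010,-.11)),proj("top",P(a,.206,.010,-.06)); r.append(A[1]+(u-A[0])*(B[1]-A[1])/(B[0]-A[0]))
    print("top",u,round(v,2),"theta",np.interp(v,r[::-1],np.arange(.5,.9,.005)[::-1]))
# side: +y lid edge (top face) : brightness profile; print projected lines
for a in(.65,.69,.73): print(a,"far front corner",proj("side",P(a,.206,.01,-.111)).round(2),"near front top",proj("side",P(a,.206,.01,.111)).round(2),"near front bottom",proj("side",P(a,.206,0,.111)).round(2),proj("top",P(a,.206,.01,-.111)).round(2))
print("shut",proj("side",P(0,.206,.01,-.111)),proj("side",P(0,.206,.01,.111)))
print("tip",proj("side",P(.695,.14,0,-.125)))
print(s[158:172,296:310].astype(int));print(s[194:206,264:280].astype(int))
E
python3 lidchk.py s3.npy t3.npy
python3 - <<'E'
import numpy as np
s=np.load("s0.npy").mean(2);print(s[196:206,308:324].astype(int))
E
```

```text
top 308 199.78 theta 0.6223582258287494
top 310 199.16 theta 0.6259980608000737
top 312 199.19 theta 0.6188315282183202
0.65 far front corner [304.62 162.11] near front top [271.02 196.55] near front bottom [273.19 199.5 ] [317.59 196.16]
0.69 far front corner [302.94 160.  ] near front top [269.1  194.19] near front bottom [271.36 197.1 ] [317.14 193.69]
0.73 far front corner [301.2  157.94] near front top [267.09 191.89] near front bottom [269.46 194.73] [316.67 191.12]
shut [319.502  199.4337] [288.9611 237.4797]
tip [292.2276 169.8007]
[[ 87  88  88  88  88  88  89  93  93  93  92  91  88  88]
 [ 87  88  89  89  88  91  92  93  92  92  91  90  88  86]
 [ 89  90  89  89  90  91  91  92  91  91  90  87  85  82]
 [ 89  89  90  90  91  89  86  87  87  88  85  83  84  84]
 [ 90  89  91  89  86  81 137 114  85  81  83  83  82  82]
 [ 87  81  84  83 128 191 241 241 111  79  81  84  83  86]
 [ 64  53  56 115 216 252 254 255 159  86  82  85  88  90]
 [ 39  99 184 211 252 253 250 253 154  86  84  87  90  92]
 [187 211 241 251 253 249 250 221  96  83  89  93  92  92]
 [245 239 248 252 249 2
[... 1048 characters left out ...]
149 152 151 153 152 151 151]]
[[140 126  86  89  93  95  95  93  93  92  91  90  90  99 101  93]
 [ 94  82  84  87  91  92  92  90  87 106 110 122 135 141 143 101]
 [227 193 192 131 115  86  82 133 132 144 142 138 149 152 161 139]
 [255 252 254 241 238 230 191 216 183 179 150 122 119 125 152 164]
 [252 253 254 254 255 255 251 252 244 250 164 136 135 144 154 173]
 [251 252 252 252 251 252 253 254 255 252 169 165 156 156 138 158]
 [251 251 252 251 251 251 252 254 251 195 137 156 146 135 117 123]
 [251 252 251 251 251 251 253 254 213 137 121 124 125 126 126 126]
 [251 251 251 250 251 252 255 225 148 101 124 127 126 127 125 126]
 [251 251 251 251 252 255 243 153 108 100 126 127 125 125 125 125]]
```

```bash
cat > lid2.py <<'E'
from m import *
import sys
s=np.load(sys.argv[1]).mean(2);t=np.load(sys.argv[2]).mean(2);s0=np.load("s0.npy").mean(2);t0=np.load("t0.npy").mean(2)
e=np.radians(10.9);ex=np.array([np.cos(e),np.sin(e),0]);ey=np.array([-np.sin(e),np.cos(e),0]);H=.7388*ex+.0355*ey+[0,0,.1]
P=lambda a,d,n,y:H+y*ey+d*(-np.cos(a)*ex+[0,0,np.sin(a)])+n*(np.sin(a)*ex+[0,0,np.cos(a)])
G=np.arange(.4,1,.005)
def solve(cam,p,q,u,v):
    r=np.array([(lambda A,B:A[1]+(u-A[0])*(B[1]-A[1])/(B[0]-A[0]))(proj(cam,P(a,*p)),proj(cam,P(a,*q))) for a in G]);o=np.argsort(r);return round(float(np.interp(v,r[o],G[o])),3)
def up(col,v0,lvl): # first rising crossing
    i=[k for k in range(len(col)-1) if col[k]<lvl<=col[k+1]]
    return v0+i[-1]+(lvl-col[i[-1]])/(col[i[-1]+1]-col[i[-1]]) if i else None
print("far lid edge (side):")
for u in range(286,302):
    v=up(s[158:185,u],158,150)
    if v: print(u,round(v,2),solve("side",(.1,.01,-.110),(.206,.01,-.110),u,v))
print("indicator arm line (side, s0):")
for u in(284,285,286):
    c=np.clip(s0[170:179,u]-60,0,None);v=(c*np.arange(170,179)).sum()/c.sum();print(u,round(v,2),solve("side",(.06,0,-.125),(.14,0,-.125),u,v))
print("lid underside front edge (side):")
for u in range(274,300,4):
    c=s[160:206,u];i=[k for k in range(len(c)-1) if c[k]>=200>c[k+1]];v=160+i[-1]+(c[i[-1]]-200)/(c[i[-1]]-c[i[-1]+1]);print(u,round(v,2),solve("side",(.206,0,-.1),(.206,0,.1),u,v))
print("front bottom edge (top):")
for u in(308,310,312):
    c=t[185:212,u];i=[k for k in range(len(c)-1) if c[k]>=200>c[k+1]][0];v=185+i+(c[i]-200)/(c[i]-c[i+1]);print(u,round(v,2),solve("top",(.206,0,-.11),(.206,0,-.06),u,v))
E
python3 lid2.py s3.npy t3.npy
```

```text
far lid edge (side):
286 171.71 0.677
287 171.24 0.673
288 170.58 0.674
289 170.13 0.671
290 169.1 0.679
291 168.52 0.678
292 168.05 0.675
293 183.48 0.4
294 182.6 0.4
295 181.87 0.4Traceback (most recent call last):
  File "lid2.py", line 15, in <module>
    if v: print(u,round(v,2),solve("side",(.1,.01,-.110),(.206,.01,-.110),u,v))
                             ~~~~~^^^^^^^^^^^^^^^^^^^^^^^^^^^^^^^^^^^^^^^^^^^^
  File "lid2.py", line 8, in solve
    r=np.array([(lambda A,B:A[1]+(u-A[0])*(B[1]-A[1])/(B[0]-A[0]))(proj(cam,P(a,*p)),proj(cam,P(a,*q))) for a in G]);o=np.argsort(r);return round(float(np.interp(v,r[o],G[o])),3)
                                                                   ~~~~^^^^^^^^^^^^^
  File "h.py", line 17, in proj
    p,T=cam(n);c=T[:3,:3].T@(np.array(X)-T[:3,3]);x,y=c[0]/c[2],c[1]/c[2];f=1+p["k1"]*(x*x+y*y)
        ~~~^^^
  File "h.py", line 5, in cam
    p=imaging.camera_params(n);return p,np.array(p["T"])
ValueError: time passes only in moves, steps and waits
```

```bash
sed -i 's/^def cam(n):/import functools\n@functools.cache\ndef cam(n):/' h.py; sed -i 's/\[k for k in range(len(col)-1) if col\[k\]<lvl<=col\[k+1\]\]/[k for k in range(len(col)-1) if col[k]<lvl<=col[k+1]][:1]/' lid2.py; python3 lid2.py s3.npy t3.npy
```

```text
far lid edge (side):
286 171.71 0.677
287 171.24 0.673
288 170.58 0.674
289 170.13 0.671
290 169.1 0.679
291 168.52 0.678
292 168.05 0.675
293 167.62 0.672
294 167.46 0.664
295 166.45 0.671
296 165.75 0.672
297 165.45 0.667
298 164.73 0.669
299 164.36 0.665
300 163.24 0.673
301 162.62 0.673
indicator arm line (side, s0):
284 174.46 0.714
285 173.86 0.712
286 173.37 0.707
lid underside front edge (side):
274 196.27 0.672
278 191.71 0.676
282 187.41 0.678
286 183.31 0.678
290 188.93 0.581
294 194.38 0.482
298 196.79 0.409
front bottom edge (top):
308 199.78 0.67
310 199.16 0.673
312 199.19 0.666
```

The lid is at about 0.673 in both views. The indicator is at about 0.70–0.71 in the side view and 0.69 in the top view. I'll raise the lid about 0.03 rad and ease the radial pull on the wrist.

Request:
jog_arm([
  [-0.0004,0,0.003,0,0,0,0],
  [-0.0008,0,0.0062,0,0,0,0],
  [-0.0008,0,0.0062,0,0,0,0],
  [-0.0008,0,0.0062,0,0,0,0],
  [-0.0008,0,0.0062,0,0,0,0],
  [-0.0008,0,0.0062,0,0,0,0],
  [-0.0008,0,0.0062,0,0,0,0],
])

```text
time: 19.15
tool_pos: [0.6178, 0.1539, 0.2362]
tcp_rot: [-0.147, 1.566, 0.148]
wrist_force: [-6.4, -1.2, -4.8]
width: 0.585
```

```bash
python3 go.py .614 .1535 .2336 100.9
python3 - <<'E'
from m import *
np.save("s4.npy",avg("side",4));np.save("t4.npy",avg("top",4))
E
python3 lid2.py s4.npy t4.npy | grep -v " 0.[45]"
```

```text
t 19.15 tcp [0.6178 0.1539 0.2362] w 0.5850683321778016 F [-6.4343 -1.182  -4.804 ] 
 tool axes x,y,z (cols):
 [[-0.0002 -0.1873  0.9823]
 [ 0.0006  0.9823  0.1873]
 [-1.      0.0006 -0.0001]]
shift [ 0.0026  0.0003 -0.0038] turn [-0.0018 -0.0001 -0.0006] len 0.004617044005648086
[ 0.2047  0.1894  1.6853  0.0006  1.267  -1.5547]
far lid edge (side):
286 170.49 0.702
287 169.8 0.702
288 169.39 0.697
289 168.23 0.706
290 167.58 0.706
291 167.18 0.701
292 166.46 0.702
293 166.11 0.697
294 165.49 0.696
295 164.68 0.698
296 164.1 0.697
297 163.38 0.698
298 162.74 0.697
299 162.29 0.694
300 161.26 0.699
301 160.41 0.702
indicator arm line (side, s0):
284 174.46 0.714
285 173.86 0.712
286 173.37 0.707
lid underside front edge (side):
274 193.23 0.701
278 189.1 0.701
282 184.43 0.707
286 180.43 0.706
front bottom edge (top):
308 198.45 0.692
310 197.59 0.699
312 197.47 0.694
```

Lid and indicator now agree within about 0.01 rad in both views, and the wrist force is small. One last check that nothing else moved, then I'll hand in.

Run:
```python
from m import *
t0=np.load("t0.npy").mean(2);t=np.load("t4.npy").mean(2);s2=np.load("s2.npy").mean(2);s=np.load("s4.npy").mean(2)
c=lambda im:(np.clip(im[174:184,316:323]-140,0,None)*np.mgrid[174:184,316:323]).sum((1,2))/np.clip(im[174:184,316:323]-140,0,None).sum()
print("indicator tip v,u before/after",c(t0),c(t))
for n,(v0,v1,u0,u1) in dict(stack=(155,195,360,398),bur=(176,205,300,318),puck=(225,242,342,360)).items(): print(n,abs(s[v0:v1,u0:u1]-s2[v0:v1,u0:u1]).mean().round(2))
st=monitor.read_state();print(st["tool_pos"],st["wrist_force"],st["width"],st["time"])
from workcell import finish_job
print(finish_job())
```

```text
indicator tip v,u before/after [178.1891 318.9415] [178.2646 319.022 ]
stack 1.06
bur 26.01
puck 1.64
[0.6178 0.1539 0.2362] [-6.6203 -1.7631 -5.4737] 0.5832036547914177 19.55
the job is handed in; nothing more can be done
None
```

The job is handed in at 19.55 s on the robot's clock. The upper mould half sits on the base and is released. The fingers are holding the lid by the ends of its bar at the indicator's angle. No verdict was reported.

**Mould:** The first placing was about 2 mm too far along the long side. I squeezed both halves flush on the short side, then regripped the post and shifted it back. In the side view the long-side edges now agree to roughly 0.5 mm. A second check by the plate's corner dots read 1.0 mm along and −1.4 mm across. I did not trust it, because the dot spacing had come out wrong. The short side was not measured again after the regrip, which may have moved it about 0.4 mm.

**Lid:** The first lift came out at about 0.673 rad by camera, while the arm's displacement suggested 0.690, so I raised it about 0.03 rad. The final readings were:

| View | Lid (rad) | Indicator (rad) |
|---|---|---|
| Side | about 0.70 | 0.68–0.72, depending on the feature measured |
| Top | about 0.695 | about 0.69 |

The wrist carried about 9 N, a little above the 4 to 6 N expected at the bar.

**Rest of the bench:** The indicator tip stayed within 0.1 px, and the stack and puck patches were unchanged. The patch near the bur block did change. I put that down to the raised lid and fingers covering it, and did not check it separately. I did not compare the other objects before and after.

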